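# Cap two sensor housings and press both caps home

## Task

Lift the steel cap by its strap handle up and off the hook it hangs on, and lower it (do not drop it) into the mouth of the open steel sensor housing. The cap on the other housing is not fully pushed in: press both caps straight down until each is fully home, with its flange down on the housing's rim. Let go, and leave everything else on the bench where it is.

Things in the scene. Friction and masses are not known exactly. Their poses are not given: they have to be found in the camera images.
- loose_cap: Loose steel cap (0.15 kg) hanging upright by its strap handle on the hook. Origin on its axis in the plane of the flange underside, z up. Below: plug 51 mm across, foot tapered to 38 mm, 22 mm deep. Above: flange 72 mm across, 10 mm thick, then a crown 54 mm across, up to z = 16 mm; on it the handle.
- loose_cap_bar (a point): Middle of the top face of the loose cap's handle bar, 67 mm above the cap's origin. The handle is a rigid flat upside-down U: a bar along y (underside 5 mm below this point) on two upright legs 56 mm apart over their outsides, 16 mm wide along x, 5 mm thick, 51 mm tall down to the crown. Grip the legs across y from above: the hook's arm passes between them.
- hook_stand: Fixed stand of the hook. Origin on the bench under the middle of the hanging place, z up. A level round steel arm runs along the stand's x from a square post (20 mm wide, centre at x = +75 mm, 207 mm tall) to x = -25 mm. Base plate x = +40 to +140 mm, 110 mm wide, 12 mm thick.
- hook_tip (a point): Top of the hook's upturned end, 217 mm above the bench, 12 mm above the upper side of the arm (10 mm thick, centre line 200 mm above the bench). To come off, the hanging cap must rise more than 13 mm but under 35 mm (then its crown meets the arm from below) and travel along the stand's -x by at least 60 mm; clear at 80 mm from the stand's origin.
- open_rim (a point): Centre of the open housing's mouth, in the plane of its rim, 110 mm above the bench; z up. Fixed upright steel tube, 72 mm outside, 56 mm inside, on a round plate 110 mm across. A stiff seal inside stops a cap merely set in with its flange 8 mm above the rim; about 10 N straight down slides it until the flange meets the rim (rigid stop), where it stays.
- capped_housing: The other fixed housing, same size, already wearing its cap. Origin on the bench on its axis; rim 110 mm above the bench.
- fitted_cap (a joint): How far the cap on that housing has been pressed in, m: 0 = its flange 8 mm above the rim, 0.008 = fully home. About 10 N straight down moves it; it stays where left and cannot be pulled out.
- fitted_cap_bar (a point): Middle of the top face of the handle bar of the cap on the capped housing (same cap as the loose one), a good place to press; 177 mm above the bench when fully home. y along the bar.
- adapter_a: One of two small loose turned steel adapters, stepped cylinder up to 44 mm across and 58 mm tall, standing upright; bystander. Origin at the centre of its underside.
- adapter_b: The other small loose steel adapter, same shape and size; bystander. Origin at the centre of its underside.
- bottle: Small loose red plastic bottle with a white cap, 40 mm across, 100 mm tall; bystander. Origin at the centre of its underside.
- screwdriver: Loose screwdriver, 170 mm long, lying on the bench; bystander. Long axis x.
- wrench: Loose steel wrench, 160 mm long, lying on the bench; bystander. Long axis x.
There are look-alikes about, which are no part of the job. Leave any red look-alike of the hook_stand alone. Leave any green look-alike of the part that bears open_rim alone.

How it is judged:
By the outcome, as a careful person would: the job done as asked, in the order asked, and still so for the second after the job is handed in, with the robot touching nothing.
It also fails if it takes over 56 s, if anything falls off the work surface, if the arm or the gripper's body presses on something with over 40 N, if the wrist force passes 120 N, or if a joint passes its speed limit or range.

## Robot

A 7-joint arm with a two-finger parallel gripper is mounted at the origin on the work surface. World frame = base frame: x ahead of the robot, y to its left, z up, the work surface at z = 0. Lengths are in m, angles in rad, forces in N, time in s.
With the tool pointing down it reaches from about 0.425 to 0.925 m from the base axis. Payload 6.8 kg.
Tool frame: the origin (TCP) lies on the front face of the gripper's body, between the roots of the fingers; the fingertips stand 73 mm ahead of it and the grasp point (between the pads) lies 54 mm ahead of it (env.nose_length is the distance from the TCP to the fingertips, in m); z points along the fingers, y is the line along which they close (so a half turn about z gives the same grasp; the last joint's range is limited). The gripper opens to 85 mm and grips with 20 to 120 N. Pads are 22 mm wide; open, the fingers measure 114 mm over their backs; the gripper's body (76 mm by 85 mm) begins 54 mm behind the grasp point. The pads swing forward as they close: fully open they stand 13 mm farther back than shut.
Start: joints at [-1.218, 0.477, 0.022, 1.555, -0.011, 1.109, -0.083], TCP at [0.3, 0.605, 0.304] pointing down, gripper open.
Joint ranges: [-2.96, 2.96], [-0.34, 2.1], [-1.41, 1.46], [0.24, 2.44], [-1.37, 4.51], [0.17, 1.92], [-2.96, 2.96]. Speed limits (rad/s): [2.39, 2.39, 3.14, 3.14, 3.14, 3.14, 3.14].

## Interface

Orientations are given as a unit quaternion [w, x, y, z].
In Python, from cell import env, kin, camera, calibration, job gives the robot as it stands. The module is installed in compiled form; this text tells all that it offers. Calls block until the motion is done:
- env.reach(position, orientation): joint-space move of the TCP to a pose.
- env.movel(position, velocity=0.15, rot=None, stop_force=None): straight line of the TCP; rot=None keeps the orientation; velocity is the mean speed in m/s. With stop_force (N) it stops when the force on the tool has changed by that much, and returns True; else False.
- env.goto_joints(angles): joint-space move.
- env.grip(opening, f_grip=None): finger opening in m; f_grip is the grip in N (None keeps the last); returns when the fingers have stopped.
- env.dwell(seconds).
- kin.inverse_kinematics(position, orientation): joint angles nearest the present ones, or None.
- env.get_state(): the state.
- camera(name): name is "scene" or "side" or "wrist"; returns (picture, depth): 420x560x3 uint8, blue, green, red; 420x560 float32, m along the optical axis (not along the pixel's ray), 0 where there is no reading.
- calibration(name): a dict with "fx", "fy", "cx", "cy" (pixels), "rvec" (rotation vector, rad) and "tvec" (3), from world to camera coordinates, as OpenCV has them. Camera axes: x right, y down, z forward; pixel columns grow to the right and rows downward; lengths in m; the calibration is good to about 2 mm. A picture is of the moment at which its call begins: read the wrist's pose just before it. calibration takes no time and is no camera call; for the wrist camera it gives the pose at the moment of the call.
A pose or a line that the arm cannot do raises env.PlanningError and nothing moves.
- job.job_done(): hands the job in; it is judged then, once.
The state is a dict: "time": time; "qpos": joint angles; "joint_velocities": joint speeds; "joint_torque": joint torques, N m; "tcp_pos": TCP position; "orientation": TCP orientation; "force": force on the tool from outside, world axes, zero at the start; "torque": the same for the moment, N m; "opening": finger opening in m; "gripper_force": force on a finger pad.
Only numpy, scipy, OpenCV 4.12 (cv2) and the standard library are available. Lean on these libraries where they do the work, as an engineer would, in place of code of your own. Each camera call takes 0.05 s, during which the arm holds its last target. There are 200 camera calls.

## Working session

There is one attempt and no reset: what is moved stays moved. The work goes in short steps, each a Python script; the robot and the scene stay as the last script left them, time stands still between calls to the robot, and variables do not carry over. Pictures are saved under pics/ and viewed, at most 10 in all, crops included, and the job is handed in when it is done.

```bash
mkdir -p pics; cat > h.py <<'E'
import numpy as np, cv2
from cell import env, kin, camera, calibration, job
def cal(n):
    c=calibration(n); R=cv2.Rodrigues(np.array(c["rvec"],float))[0]
    return c,R,np.array(c["tvec"],float).ravel()
def cloud(n,d,c=None):
    c,R,t=c or cal(n)
    v,u=np.mgrid[:d.shape[0],:d.shape[1]]
    P=np.stack([(u-c["cx"])/c["fx"]*d,(v-c["cy"])/c["fy"]*d,d],-1)
    W=(P-t)@R; W[d<=0]=np.nan
    return W
def onplane(c3,u,v,z):
    c,R,t=c3; r=R.T@np.array([(u-c["cx"])/c["fx"],(v-c["cy"])/c["fy"],1]); o=-R.T@t
    return o+r*(z-o[2])/r[2]
E
python3 - <<'E'
from h import *
for n in("scene","side"):
    p,d=camera(n); cv2.imwrite(f"pics/{n}.png",p); np.savez(f"{n}.npz",p=p,d=d)
    c,R,t=cal(n); print(n,c["fx"],-R.T@t,R[2],(d>0).mean())
print(env.get_state())
E
```

```text
scene 544.9903573612806 [ 1.1595454  -0.00252876  1.24299857] [-0.52585465  0.05694395 -0.84866617] 0.9958886054421768
side 391.11748865078766 [ 0.35337199 -0.67215626  0.87069363] [ 0.12213203  0.69294456 -0.71057132] 0.9959948979591837
{'time': 0.1, 'qpos': array([-1.21808852,  0.47772741,  0.02237657,  1.55632668, -0.01151177,
        1.10932126, -0.08311297]), 'joint_velocities': array([-0.00062548, -0.00269709, -0.00091094, -0.003157  , -0.00069047,
       -0.00105171, -0.00025309]), 'joint_torque': array([ 4.82171512e-03, -5.97763681e+01,  1.61390103e+00, -2.81956208e+01,
        1.27660541e-02,  5.10145153e-03,  1.45474485e-05]), 'tcp_pos': array([0.29998893, 0.6042189 , 0.30302776]), 'orientation': array([-1.27241062e-04,  2.28384353e-01,  9.73570698e-01, -8.17199576e-04]), 'force': array([-0.14075887, -0.8020271 ,  0.59869018]), 'torque': array([-0.01165723,  0.02673114,  0.00707769]), 'gripper_force': 0.0, 'opening': 0.08540053712855647}
```

View pics/scene.png

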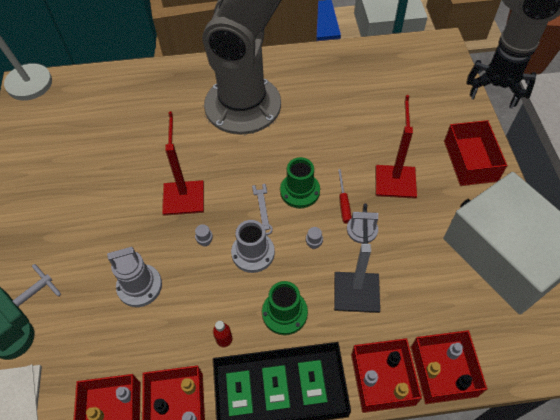

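View pics/side.png

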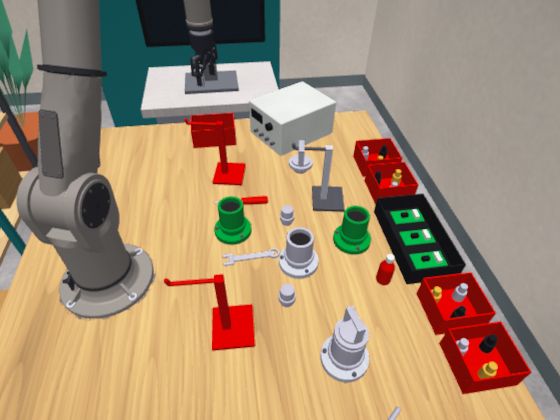

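The scene view shows the loose cap at (363,228) hanging on the grey hook (post base at 357,290). The open grey housing is at (252,235) and the capped one at (130,265). The red stands and green housings are look-alikes. In the side view the same items are at (300,160), (299,245) and (348,330).

```bash
python3 - <<'E'
from h import *
for n,boxes in (("scene",dict(loose=(335,195,395,245),arm=(335,200,385,270),stand=(330,265,385,315),open=(225,210,280,275),fit=(100,235,165,305),plate=(100,235,165,305))),
          ("side",dict(loose=(285,135,335,175),arm=(285,135,340,175),stand=(305,180,350,215),open=(275,220,325,280),fit=(315,300,375,380),plate=(0,0,1,1)))):
    z=np.load(n+".npz"); p,d=z["p"],z["d"]; W=cloud(n,d); hsv=cv2.cvtColor(p,cv2.COLOR_BGR2HSV)
    gray=hsv[...,1]<70
    for k,(a,b,c,e) in boxes.items():
        m=np.zeros(d.shape,bool); m[b:e,a:c]=1; m&=gray
        zr={"loose":(.2065,.216),"arm":(.1995,.2165),"stand":(.008,.016),"open":(.106,.114),"fit":(.174,.19),"plate":(.112,.130)}[k]
        q=m&(W[...,2]>zr[0])&(W[...,2]<zr[1]); P=W[q]
        if len(P)<4: print(n,k,len(P)); continue
        xy=P[:,:2].astype(np.float32); r=cv2.minAreaRect(xy*1000)
        s=""
        if k in("open","plate"): s=cv2.minEnclosingCircle(xy*1000)
        print(n,k,len(P),"mean",P.mean(0).round(4),"zmed",np.median(P[:,2]).round(4),"rect",np.round(r[0],1),np.round(r[1],1),round(r[2],1),s)
    wood=W[(hsv[...,1]>80)&(hsv[...,2]>120)&(hsv[...,0]>8)&(hsv[...,0]<25)]; wood=wood[abs(wood[:,2])<.02]; print("bench z",np.median(wood[:,2]),wood[:,2].std())
z=np.load("scene.npz"); z2=np.load("side.npz")
A=cv2.resize(z["p"][195:325,320:400],None,fx=4.5,fy=4.5,interpolation=2); B=cv2.resize(z2["p"][125:225,270:360],None,fx=4.5,fy=4.5,interpolation=2)
h=max(A.shape[0],B.shape[0]); f=lambda I:cv2.copyMakeBorder(I,0,h-I.shape[0],0,0,0)
cv2.imwrite("pics/crop.png",np.hstack([f(A),f(B)]))
E
```

```text
scene loose 242 mean [0.5675 0.2381 0.2106] zmed 0.2107 rect [579.2 229.7] [55.9 97.3] 62.7 
scene arm 414 mean [0.5869 0.2347 0.2089] zmed 0.2091 rect [590.5 234.2] [ 55.8 119.1] 80.1 
scene stand 1218 mean [0.6565 0.2228 0.013 ] zmed 0.0132 rect [651.9 224.1] [108.4 102.4] 78.5 
scene open 240 mean [ 0.5136 -0.0168  0.1107] zmed 0.1108 rect [512.1 -17.7] [70.4 71.1] 53.8 ((512.1290283203125, -17.138586044311523), 37.39018630981445)
scene fit 194 mean [ 0.5666 -0.3032  0.1835] zmed 0.1838 rect [ 566.  -303.9] [18.6 56. ] 12.7 
scene plate 291 mean [ 0.5803 -0.2973  0.1251] zmed 0.1263 rect [ 571.6 -302.5] [60.4 71.1] 11.3 ((566.9186401367188, -303.3192138671875), 35.8424186706543)
bench z 0.002063545375794185 0.0027560938789104638
side loose 118 mean [0.5772 0.2345 0.2101] zmed 0.2105 rect [587.6 227.9] [ 54.8 114.3] 67.3 
side arm 205 mean [0.5825 0.2319 0.2072] zmed 0.2076 rect [590.3 239.1] [116.   55.3] 0.3 
side stand 596 mean [0.6512 0.2145 0.0128] zmed 0.0131 rect [651.7 221.2] [110.4  97.6] 80.1 
side open 205 mean [ 0.5109 -0.02    0.1104] zmed 0.1105 rect [511.6 -19. ] [69.2 69.6] 0.0 ((511.62445068359375, -17.685216903686523), 36.557289123535156)
side fit 234 mean [ 0.5656 -0.306   0.1824] zmed 0.1827 rect [ 565.4 -303.7] [16.3 57.2] 11.0 
side plate 0
bench z 0.0012385560924929526 0.001773112822605523
```

View pics/crop.png

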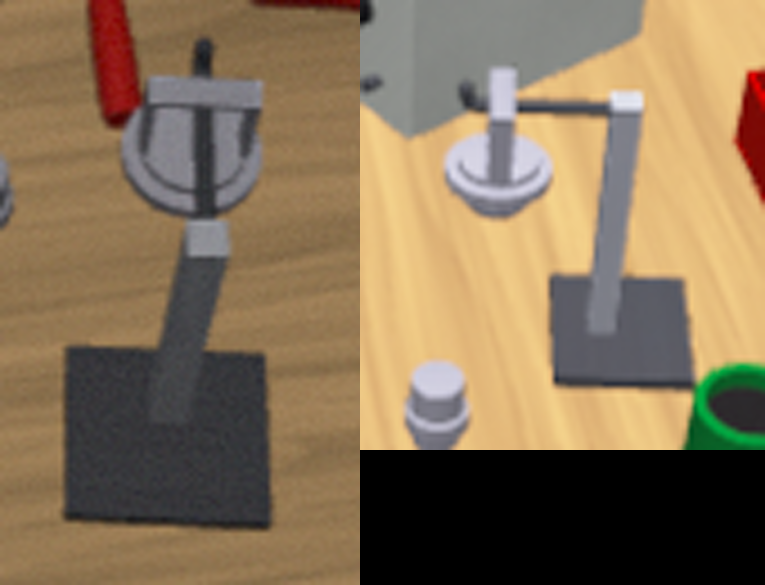

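The crop shows the bar centred on the arm, close to the hanging place, with nothing tight around it. Next I'll refine the bars and check where the red stands are.

```bash
python3 - <<'E'
from h import *
th=np.radians(-10.5); X=np.array([np.cos(th),np.sin(th)])
o=np.array([.6518,.2226])-.09*X; print("origin est",o)
for n in("scene","side"):
    z=np.load(n+".npz"); p,d=z["p"],z["d"]; W=cloud(n,d); hsv=cv2.cvtColor(p,cv2.COLOR_BGR2HSV)
    s=(W[...,:2]-o)@X; l=(W[...,:2]-o)@np.array([-X[1],X[0]])
    m=(W[...,2]>.2055)&(W[...,2]<.216)&(abs(s)<.02)&(abs(l)<.045)&(hsv[...,2]>90)&(hsv[...,1]<70)
    print(n,m.sum(),cv2.minAreaRect((W[m][:,:2]*1000).astype(np.float32)),np.median(W[m][:,2]))
    pm=(W[...,2]>.2)&(W[...,2]<.216)&(abs(s-.075)<.02)&(abs(l)<.03)
    print(" post",cv2.minAreaRect((W[pm][:,:2]*1000).astype(np.float32)))
    # tip
    tm=(W[...,2]>.206)&(abs(s+.022)<.010)&(abs(l)<.012)&(hsv[...,2]<90); 
    if tm.any(): print(" tip",W[tm].mean(0))
    red=((hsv[...,0]<6)|(hsv[...,0]>174))&(hsv[...,1]>150)&(W[...,2]>.1)
    nn,lab,st,_=cv2.connectedComponentsWithStats(red.astype(np.uint8))
    for i in range(1,nn):
        if st[i,4]>40:
            P=W[lab==i]; print(" red",st[i],P.min(0).round(3),P.max(0).round(3))
E
```

```text
origin est [0.56330706 0.2390012 ]
scene 158 ((557.9443359375, 239.73118591308594), (55.5519905090332, 16.824283599853516), 76.8475570678711) 0.2113998042398504
 post ((634.1145629882812, 226.69204711914062), (19.99911880493164, 31.650341033935547), 76.00643157958984)
 tip [0.5392631  0.24369404 0.21347028]
 red [397  95  16  66 364] [0.226 0.384 0.101] [0.343 0.419 0.222]
 red [166 111  15  67 361] [ 0.195 -0.196  0.101] [ 0.319 -0.178  0.22 ]
side 87 ((562.0728759765625, 238.9286346435547), (35.73887252807617, 54.42109680175781), 9.292819023132324) 0.21074746119646096
 post ((632.6236572265625, 227.5148162841797), (25.56844711303711, 28.722732543945312), 76.04058074951172)
 tip [0.53657549 0.24241786 0.21051013]
 red [184 118  42  36 335] [0.224 0.383 0.1  ] [0.342 0.419 0.219]
 red [164 275  64  35 527] [ 0.198 -0.2    0.1  ] [ 0.315 -0.18   0.219]
```

```bash
cat >> h.py <<'E'
from scipy.spatial.transform import Rotation as Ro
def quat(deg):  # tool down, tool y along object y whose x axis is at deg
    a=np.radians(deg); x=np.array([np.cos(a),np.sin(a),0]); y=np.array([np.sin(a),-np.cos(a),0])
    q=Ro.from_matrix(np.column_stack([x,y,[0,0,-1]])).as_quat(); return np.array([q[3],q[0],q[1],q[2]])
def best(pos,deg):
    c=[]
    for k in(0,180):
        j=kin.inverse_kinematics(pos,quat(deg+k))
        if j is not None: c.append((abs(j[6]),k,j))
    c.sort(key=lambda e:e[0]); return quat(deg+c[0][1]),c[0][2]
def st(): 
    s=env.get_state(); print("t%.2f"%s["time"],s["tcp_pos"].round(4),"F",s["force"].round(1),"open %.4f gf %.1f"%(s["opening"],s["gripper_force"])); return s
E
python3 - <<'E'
from h import *
s=env.get_state(); env.movel(s["tcp_pos"]+[0,0,.06],velocity=.2)
q,j=best([.56,.2395,.38],-12); print(j)
env.reach([.56,.2395,.38],q); st()
c3=cal("wrist"); p,d=camera("wrist"); cv2.imwrite("pics/w1.png",p)
W=cloud("wrist",d,c3); print(-c3[1].T@c3[2])
m=(W[...,2]>.2075)&(W[...,2]<.2155)&(np.hypot(W[...,0]-.56,W[...,1]-.2395)<.05); P=W[m]
print(m.sum(),np.median(P[:,2]))
np.savez("w1.npz",p=p,d=d,W=W)
X=np.array([np.cos(-.2),np.sin(-.2)]);Y=[-X[1],X[0]]
off=P[abs((P[:,:2]-[.56,.2395])@Y)>.009]
off=off[abs((off[:,:2]-[.56,.2395])@X)<.018]
print(cv2.minAreaRect((off[:,:2]*1000).astype(np.float32)))
E
```

```text
[-0.62748183  0.30759164  0.15552181  1.63628395 -0.05030582  1.20162971
  0.90037221]
t2.18 [0.5594 0.2411 0.3797] F [-0.3  0.2 -0.4] open 0.0856 gf 0.0
[0.48282601 0.25796302 0.45012185]
1840 0.21036769412360778
((559.0592651367188, 240.3489227294922), (55.53602600097656, 16.461170196533203), 79.53463745117188)
```

View pics/w1.png

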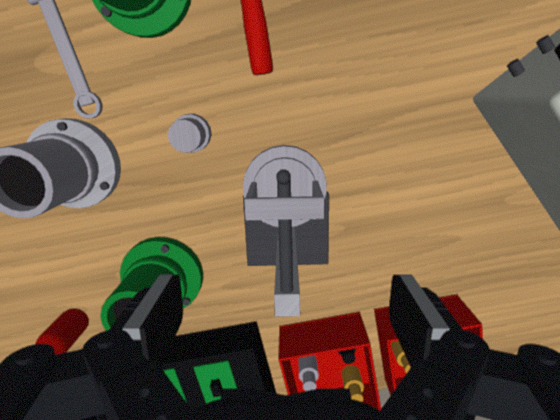

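The wrist view shows the bar at (285,208) square across the arm and between the open fingers, with the post at (287,302). I'll grasp and lift it now.

```bash
python3 - <<'E'
from h import *
q,_=best([.5592,.2402,.30],-10.5)
env.movel([.5592,.2402,.29],velocity=.15,rot=q); s=st()
env.movel([.5592,.2402,.238],velocity=.08,stop_force=8); s=st()
env.grip(.045,f_grip=50); env.dwell(.2); s=st()
g=s["tcp_pos"]
env.movel([.5592,.2402,.262],velocity=.06); s=st()
cv2.imwrite("pics/w2.png",camera("wrist")[0]); cv2.imwrite("pics/s2.png",camera("side")[0][100:240,240:380].repeat(4,0).repeat(4,1))
E
```

```text
t2.98 [0.5596 0.2406 0.2908] F [0.1 0.5 0.6] open 0.0853 gf 0.0
t3.78 [0.5594 0.2403 0.2382] F [ 0.3 -0.1  0.5] open 0.0853 gf 0.0
t4.37 [0.5597 0.2404 0.2387] F [-0.2  0.8  5.8] open 0.0554 gf 52.8
t4.92 [0.5591 0.2402 0.2621] F [ 0.   0.2 -2.2] open 0.0556 gf 53.1
```

View pics/s2.png

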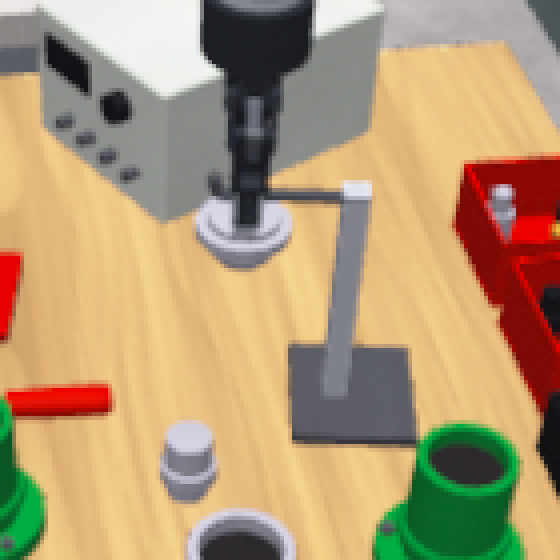

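The crop shows the cap level and gripped, with the crown just below the hook arm. I'll slide it off along the stand's -x and look again.

```bash
python3 - <<'E'
from h import *
X=np.array([np.cos(np.radians(-10.5)),np.sin(np.radians(-10.5))])
p=np.array([.5592,.2402]); e=p-.095*X
print(env.movel([*e,.262],velocity=.1,stop_force=10)); st()
env.movel([*e,.285],velocity=.15); st()
cs=cal("side");P,d=camera("side"); W=cloud("side",d,cs); s=env.get_state()["tcp_pos"]
r=np.hypot(W[...,0]-s[0],W[...,1]-s[1])
m=(r<.045)&(W[...,2]>.15)&(W[...,2]<.215)&(cv2.cvtColor(P,cv2.COLOR_BGR2GRAY)>130)
Q=W[m]; h,b=np.histogram(Q[:,2],np.arange(.15,.216,.003)); print(h,b[:1])
cv2.imwrite("pics/s3.png",P)
c3=cal("wrist"); P2,d2=camera("wrist"); W=cloud("wrist",d2,c3)
r=np.hypot(W[...,0]-s[0],W[...,1]-s[1]); m=(r<.045)&(W[...,2]>.15)&(W[...,2]<.22)
h,b=np.histogram(W[m][:,2],np.arange(.15,.22,.003)); print(h)
cv2.imwrite("pics/w3.png",np.hstack([P2[100:420,100:460],cv2.resize(P[90:250,210:390],(360,320))]))
E
```

```text
False
t6.12 [0.4665 0.2573 0.2621] F [-0.1 -0.5 -2.1] open 0.0551 gf 53.1
t6.42 [0.4667 0.2576 0.2855] F [-0.2 -0.4 -2.3] open 0.0550 gf 53.3
[ 0  0  0  0  0  0  0  0  0  0  0  0  0  1  1 14 60 59 46 43  2] [0.15]
[   0    0    0    0    0    0    0    0    0    0    0    0    1   96
  170  261 4341  304 8784  128  132  134  147]
```

View pics/w3.png

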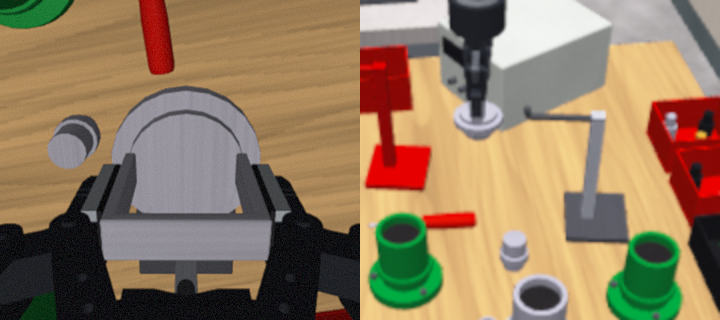

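The cap is off the hook, level in the grip, and hasn't slipped. I'll measure its centre offset from the TCP, carry it over the open housing and check the alignment.

```bash
python3 - <<'E'
from h import *
from scipy.optimize import least_squares
s=env.get_state()["tcp_pos"]; c3=cal("wrist"); P2,d2=camera("wrist"); W=cloud("wrist",d2,c3)
r=np.hypot(W[...,0]-s[0],W[...,1]-s[1])
P=W[(r<.05)&(W[...,2]>.1965)&(W[...,2]<.2025)][:,:2]
# outer edge on camera side, by angular bins
v=P-s[:2]; a=np.arctan2(v[:,1],v[:,0]); R=np.hypot(*v.T); e=[]
for k in np.arange(-np.pi,np.pi,.06):
    i=(a>=k)&(a<k+.06)
    if i.sum()>5 and np.percentile(R[i],98)>.032: e.append(P[i][np.argsort(R[i])[int(.98*i.sum())-1]])
e=np.array(e); f=least_squares(lambda x:np.hypot(*(e-x[:2]).T)-x[2],[*s[:2],.036],loss="soft_l1",f_scale=.0005)
print("edge",len(e),"off",(f.x[:2]-s[:2]).round(4),"R",f.x[2],"res",np.abs(f.fun).mean())
# rim fit, rest clouds
for n in("scene","side"):
    z=np.load(n+".npz"); W=cloud(n,z["d"]); g=cv2.cvtColor(z["p"],cv2.COLOR_BGR2HSV)[...,1]<70
    m=g&(abs(W[...,2]-.1105)<.003)&(np.hypot(W[...,0]-.512,W[...,1]+.0175)<.045); Q=W[m][:,:2]
    f=least_squares(lambda x:np.hypot(*(Q-x[:2]).T)-.032,[.512,-.0175],loss="soft_l1",f_scale=.002); print(n,f.x)
env.movel([.512,-.0177,.285],velocity=.3); s=st()
c3=cal("wrist"); p,d=camera("wrist"); cv2.imwrite("pics/w4.png",p)
W=cloud("wrist",d,c3); print("rim visible",((abs(W[...,2]-.11)<.003)&(np.hypot(W[...,0]-.512,W[...,1]+.0175)<.045)).sum())
E
```

```text
edge 69 off [-0.0009  0.0007] R 0.03516480673015648 res 0.00025323672138223915
scene [ 0.5123346  -0.01719099]
side [ 0.51156472 -0.01848887]
t7.65 [ 0.5118 -0.0162  0.2847] F [-0.2 -0.  -1.4] open 0.0559 gf 53.3
rim visible 1424
```

```bash
python3 - <<'E'
from h import *
t=[.5125,-.0181]
env.movel([*t,.25],velocity=.1); st()
print(env.movel([*t,.224],velocity=.05,stop_force=6)); s=st()
print(env.movel([*t,.2105],velocity=.02,stop_force=4)); s=st()
p,d=camera("scene"); cv2.imwrite("pics/s5.png",cv2.resize(p[150:300,180:330],(600,600)))
E
```

```text
t8.20 [ 0.5125 -0.0176  0.25  ] F [ 1.  -0.6 -1.4] open 0.0552 gf 53.3
False
t8.87 [ 0.5125 -0.0182  0.2239] F [ 0.8 -0.1 -1.9] open 0.0554 gf 53.3
True
t9.41 [ 0.5125 -0.018   0.213 ] F [-1.  -0.4  0.8] open 0.0555 gf 53.5
```

View pics/s5.png

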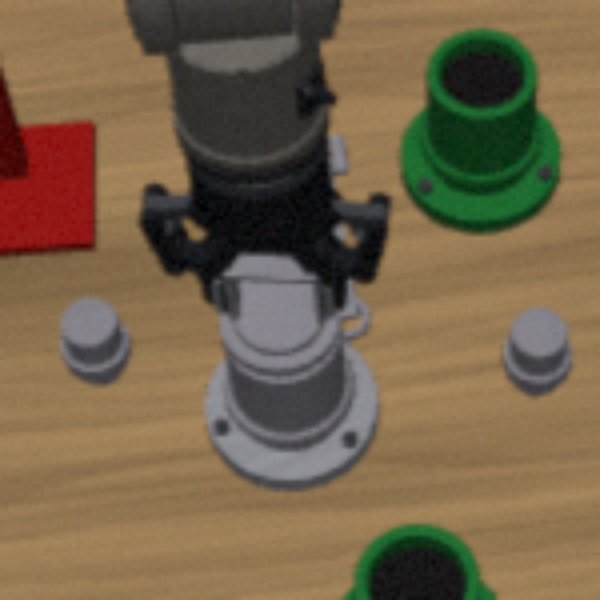

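The scene crop shows the cap seated upright in the mouth, and the contact height (TCP 0.213) matches the seal stop. I'll release and press with closed fingertips.

```bash
python3 - <<'E'
from h import *
t=[.512,-.0178]
env.grip(.085); env.dwell(.1)
env.movel([.5125,-.018,.285],velocity=.12); st()
env.grip(0,f_grip=40)
c3=cal("wrist"); p,d=camera("wrist"); W=cloud("wrist",d,c3)
m=(abs(W[...,2]-.184)<.006)&(np.hypot(W[...,0]-.512,W[...,1]+.0178)<.045); P=W[m]
print("bar",m.sum(),np.median(P[:,2]),cv2.minAreaRect((P[:,:2]*1000).astype(np.float32)))
env.movel([*t,.264],velocity=.1); st()
print(env.movel([*t,.246],velocity=.02,stop_force=28)); st()
env.dwell(.2); s=st()
E
```

```text
t10.72 [ 0.5121 -0.0179  0.2844] F [-0.3 -0.8 -0.6] open 0.0850 gf 0.0
bar 3199 0.18450090219623583 ((511.79632568359375, -17.326610565185547), (56.12508773803711, 16.7002010345459), 79.21714782714844)
t11.89 [ 0.5117 -0.0178  0.2636] F [ 0.1  0.2 -0.4] open 0.0001 gf 0.0
True
t12.65 [ 0.5125 -0.0178  0.2497] F [-2.   0.5  6.4] open 0.0003 gf 3.1
t12.85 [ 0.5125 -0.0178  0.2497] F [-1.6 -0.3  4.6] open 0.0002 gf 2.9
```

```bash
python3 - <<'E'
from h import *
env.movel([.512,-.0178,.30],velocity=.15)
c3=cal("wrist"); p,d=camera("wrist"); W=cloud("wrist",d,c3); cv2.imwrite("pics/w6.png",p)
m=(abs(W[...,2]-.179)<.009)&(np.hypot(W[...,0]-.512,W[...,1]+.0178)<.045); P=W[m]; print("open-cap bar z",np.median(P[:,2]))
f=[.5657,-.3038]
q,j=best([*f,.31],12); print(j)
env.reach([*f,.31],q); st()
c3=cal("wrist"); p,d=camera("wrist"); W=cloud("wrist",d,c3)
m=(abs(W[...,2]-.182)<.009)&(np.hypot(W[...,0]-f[0],W[...,1]-f[1])<.045); P=W[m]; r=cv2.minAreaRect((P[:,:2]*1000).astype(np.float32)); print("fit bar",np.median(P[:,2]),r)
f=np.array(r[0])/1000
env.movel([*f,.264],velocity=.12); st()
print(env.movel([*f,.246],velocity=.02,stop_force=28)); st()
env.dwell(.2); st()
env.movel([*f,.31],velocity=.15)
c3=cal("wrist"); p,d=camera("wrist"); W=cloud("wrist",d,c3)
m=(abs(W[...,2]-.18)<.009)&(np.hypot(W[...,0]-f[0],W[...,1]-f[1])<.045); print("after",np.median(W[m][:,2]))
cv2.imwrite("pics/w7.png",p)
env.movel([f[0]-.06,f[1]+.12,.36],velocity=.2); st()
a,_=camera("scene"); b,_=camera("side"); cv2.imwrite("pics/fin.png",np.hstack([cv2.resize(a[150:350,80:400],(480,300)),cv2.resize(b[140:400,200:408],(240,300))]))
E
```

```text
open-cap bar z 0.1773171117113087
[-0.19085008  0.53865595  0.85356302  1.67301299 -0.44078598  1.13402661
 -0.5778085 ]
t15.09 [ 0.5658 -0.3031  0.3095] F [ 0.7 -0.2 -0.4] open -0.0002 gf 0.0
fit bar 0.18260111871765397 ((566.5641479492188, -303.9630432128906), (16.88922691345215, 55.68062973022461), 10.445871353149414)
t15.68 [ 0.5666 -0.304   0.2641] F [0.3 0.1 0.5] open 0.0000 gf 0.0
True
t16.48 [ 0.5667 -0.3042  0.2497] F [-2.1  1.6  6.5] open 0.0002 gf 3.2
t16.68 [ 0.5667 -0.3042  0.2498] F [-0.8  1.2  6.6] open -0.0001 gf 3.1
after 0.1771760720844888
t18.15 [ 0.5066 -0.1842  0.3597] F [-0.1 -0.6 -0.5] open 0.0002 gf 0.0
```

View pics/fin.png

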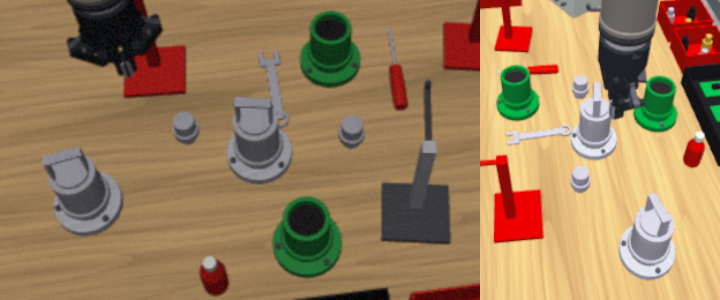

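Both caps sit flush at (258,130) and (80,190), the hook is empty and the bystanders haven't moved. Both bars measure about 177 mm, which is fully home.

```bash
python3 -c "
from h import *
print(job.job_done())"
```

```text
the job is handed in; nothing more can be done
None
```

The loose cap is off the hook and in the open housing, both caps are pressed fully home (bars at about 177 mm), nothing else appears moved in the last pictures, and the job was handed in at about 18 s.

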